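Screen a pan of bearing balls

TASK

Take the open pan of steel balls by its bail bar, carry it level to the bar screen without spilling, and tip it over the bars so that the five small balls fall through into the box and the one large ball stays on top. Stand the empty pan upright on the bench again and let go of it, then pick the large ball off the bars and put it in the round bowl. No ball may ever land on the bench, and leave the jar, the wrench and the mouse where they are.

Things in the scene. Friction and masses are not known exactly. Their poses are not given: they have to be found in the camera images.
- pan_grip (a point): Centre of the bail bar of the loose aluminium pan (0.3 kg empty, 0.7 kg with the balls), 100 mm above the pan's underside; axes are the pan's. The bar is flat-sided, 14 mm thick (x), 20 mm high, and spans the pan along y between posts at y = +-66.5 mm; grip it across x at its middle. The pan reaches from x = -75 to +58 mm and y = -68 to +68 mm of this point. Its front (-x) faces roughly the robot at the start.
- pan_lip (a point): Middle of the pan's open pouring lip at its front: x = -75, z = -83 mm from the bail bar's centre, 130 mm wide along y. The back and both sides have 40 mm walls; the front has none: the flat floor (4 mm thick, x = -20 to +55 mm) ramps up at 13 degrees to this lip. Tipped front-down the balls start to roll out at about 13 to 20 degrees; by 35 all are out.
- screen: Fixed white-enamelled catch box with a bar screen in it, 150 (x) by 186 (y) by 85 mm high, walls 3 mm, floor 8 mm; origin at the centre of its underside on the bench. Five steel bars, 8 mm diameter, run along y at x = -64, -32, 0, 32, 64 mm (24 mm gaps). Each sags in a shallow V: axis 55 mm up at y = 0, 61 mm at the ends. A large ball on them rolls to the middle (y = 0) of a gap.
- big_center (a point): Centre of the single large steel ball, 40 mm diameter, 0.26 kg, polished, loose in the pan at the start; it rolls readily. Resting in a gap of the bars its centre is about 73 mm above the bench.
- small0_center (a point): Centre of one of the five small steel balls, 18 mm diameter, 24 g, loose in the pan at the start.
- small1_center (a point): Centre of one of the five small steel balls, 18 mm diameter, 24 g, loose in the pan at the start.
- small2_center (a point): Centre of one of the five small steel balls, 18 mm diameter, 24 g, loose in the pan at the start.
- small3_center (a point): Centre of one of the five small steel balls, 18 mm diameter, 24 g, loose in the pan at the start.
- small4_center (a point): Centre of one of the five small steel balls, 18 mm diameter, 24 g, loose in the pan at the start.
- bowl_in (a point): Centre of the inner floor of the loose round white ceramic bowl: rim 120 mm outer diameter, 32 mm high, wall 4 mm, curved inside; this point is about 5 mm above the bench. Any yaw.
- jar_mid (a point): Bystander: amber jar with black lid, 48 mm diameter, 65 mm high; point half-way up.
- wrench_grip (a point): Bystander: open-ended steel wrench, 170 mm long, lying on the bench; point at its handle.
- mouse_mid (a point): Bystander: black computer mouse, 105 x 60 x 33 mm; point half-way up.

How it is judged:
By the outcome, as a careful person would: the job done as asked, in the order asked, and still so for the second after the job is handed in, with the robot touching nothing.
It also fails if it takes over 72 s, if anything falls off the work surface, if the arm or the gripper's body presses on something with over 40 N, if the wrist force passes 120 N, or if a joint passes its speed limit or range.

ROBOT

A 6-joint arm with a two-finger parallel gripper is mounted at the origin on the work surface. World frame = base frame: x ahead of the robot, y to its left, z up, the work surface at z = 0. Lengths are in m, angles in rad, forces in N, time in s.
With the tool pointing down it reaches from about 0.35 to 0.975 m from the base axis. Payload 4.9 kg.
Tool frame: the origin (TCP) lies midway between the tips of the shut fingers; the grasp point (between the pads) lies 19 mm behind it; z points along the fingers, y is the direction in which the jaws open and shut (so a half turn about z gives the same grasp; the last joint's range is limited). The gripper opens to 85 mm and grips with 20 to 120 N. Pads are 22 mm wide; open, the fingers measure 114 mm over their backs; the gripper's body (76 mm by 85 mm) begins 54 mm behind the grasp point. The pads swing forward as they close: fully open they stand 13 mm farther back than shut.
Start: joints at [-1.299, 0.053, 1.613, -0, 1.476, -0.119], TCP at [0.238, -0.578, 0.231] pointing down, gripper open.
Joint ranges: [-3.01, 3.01], [-1.01, 2.22], [0.06, 2.58], [-1.02, 4.17], [0.09, 2.62], [-3.14, 3.14]. Speed limits (rad/s): [2.57, 2.57, 3.14, 3.14, 3.14, 3.14].

INTERFACE

Orientations are given as a unit quaternion [w, x, y, z].
In Python, from plant import state, grab_frame, camera_info, job_done, cut_out gives the robot as it stands.
- The arm moves only by the tool step_arm, never from a script. Its argument "moves" is a list of rows, each a list of 7 numbers: the shift along the tool's x, y, z in m, then the turn, a rotation vector about the tool's x, y, z in rad, then the finger opening in m, from 0 to 0.0854. A call has 1 to 8 rows; each row shifts and turns the commanded pose from where the row before left it, along the tool's axes as they then stand; what a row does not reach is not made up. A row lasts 1/10 s, in which the tool goes at most 50 mm and 8.59 degrees, less where a joint would pass 70% of its speed; a pose out of reach is approached as far as the arm can. A call is refused whole if a number of a shift passes 0.05 or a number of a turn 0.15, either way. A call with a gripper value outside its range is refused whole. The fingers move at their own pace and stop on an object; the grip force is fixed at half the most. Time passes only in rows, so rows that do not move let the fingers close. It gives the time, the measured TCP pose, the force and the opening at its end, in the units of the state.
- state(): the state, without advancing time (a new reading comes with each control period).
- grab_frame(name): name is "scene" or "side" or "wrist"; returns (picture, depth): 480x640x3 uint8, red, green, blue; 480x640 float32, m along the optical axis (not along the pixel's ray), 0 where there is no reading.
- camera_info(name): a dict with "intrinsics" (3x3 intrinsics, pixels), "world_from_camera" (4x4, takes a point from camera to world coordinates). Camera axes: x right, y down, z forward; pixel columns grow to the right and rows downward; lengths in m; the calibration is good to about 2 mm. The wrist camera is an equidistant fisheye: a pixel r from the principal point sees the ray r / f radians off the axis. A picture is of the moment at which its call begins: read the wrist's pose just before it. camera_info takes no time and is no camera call; for the wrist camera it gives the pose at the moment of the call.
- job_done(): hands the job in, once; it reports no verdict.
Trained networks look in the newest picture that a camera, given by its name, has taken for a name from the list of things; names that differ only in an ending like _2 or _b are one class to them, and where a whole thing is asked for, a point or a joint stands for the part that bears it (a point fixed in the world has none). Each returns a list of dicts, best first, with "conf" (0 to 1); they miss things now and then, are a little off and sometimes report something else, mostly with a low value. They report only what shows in the picture. A call takes as long as a camera call.
- cut_out(camera, query): "mask" (480x640 bool, what is visible of it) and "point" ([column, row] in pixels, amid what is visible of it).
The state is a dict: "time": time; "joint_pos": joint angles; "joint_vel": joint speeds; "joint_efforts": joint torques, N m; "tool_pos": TCP position; "tool_rot": TCP orientation; "contact_force": force on the tool from outside, world axes, zero at the start; "ft_torque": the same for the moment, N m; "gripper_width": opening from 0.0 (shut) to 1.0 (fully open).
Only numpy, scipy, OpenCV 4.12 (cv2) and the standard library are available. Lean on these libraries where they do the work, as an engineer would, in place of code of your own. Each camera call takes 0.05 s, during which the arm holds its last target.

## Working session

There is one attempt and no reset: what is moved stays moved. The work goes in short steps, Python scripts to look and compute and a tool call to move; the robot and the scene stay as the last step left them, time stands still between calls to the robot, and variables do not carry over. Pictures are saved under pics/ and viewed, and the job is handed in when it is done.

Besides the shell and the picture viewer there is one more tool, called after "Call:" as name([rows], argument=value, ...), one row to a line, values as JSON. step_arm: Moves the arm, as the interface text tells. Its arguments: {"type":"object","properties":{"moves":{"type":"array"}},"required":["moves"]}

```bash
ls; mkdir -p pics
cat > h.py <<'E'
import numpy as np, cv2
from plant import state, grab_frame, camera_info, job_done, cut_out
def save(n,img): cv2.imwrite('pics/'+n+'.png',cv2.cvtColor(img,cv2.COLOR_RGB2BGR))
def px2w(cam,uv,d):
    ci=camera_info(cam);K=np.array(ci['intrinsics']);T=np.array(ci['world_from_camera'])
    uv=np.atleast_2d(uv);d=np.atleast_1d(d)
    p=np.c_[(uv[:,0]-K[0,2])/K[0,0]*d,(uv[:,1]-K[1,2])/K[1,1]*d,d]
    return p@T[:3,:3].T+T[:3,3]
def cloud(cam,mask,dep):
    v,u=np.nonzero(mask&(dep>0)); return px2w(cam,np.c_[u,v],dep[v,u])
E
python3 - <<'E'
from h import *
s=state();print(s)
for c in ['scene','side','wrist']:
    im,d=grab_frame(c);save(c+'0',im);np.save(c+'0.npy',d)
    ci=camera_info(c);print(c,np.round(ci['intrinsics'],1).tolist(),np.round(ci['world_from_camera'],3).tolist())
E
```

```text
pics
{'time': 0.0, 'joint_pos': array([-1.29897041e+00,  5.33803209e-02,  1.61426820e+00, -1.81814741e-05,
        1.47599888e+00, -1.19016255e-01]), 'joint_vel': array([-0.00090866,  0.00030188, -0.0004811 , -0.00064916,  0.00020768,
        0.00075279]), 'joint_efforts': array([-2.39388928e-04, -3.93680263e+01, -3.70174277e+01, -7.42509337e-05,
        7.01314275e-03, -6.42783363e-06]), 'tool_pos': array([ 0.23792519, -0.57727937,  0.23006388]), 'tool_rot': array([-1.02368682e-03,  9.80965304e-01,  1.94180372e-01, -8.74426798e-05]), 'contact_force': array([ 0.57818738, -0.30322295, -0.07171498]), 'ft_torque': array([-0.00479513, -0.05185453,  0.01401428]), 'gripper_width': 0.9986670207107042}
scene [[550.3, 0.0, 325.8], [0.0, 550.3, 235.1], [0.0, 0.0, 1.0]] [[-0.324, 0.678, -0.659, 1.23], [0.946, 0.231, -0.227, 0.208], [-0.002, -0.698, -0.716, 0.778], [0.0, 0.0, 0.0, 1.0]]
side [[598.3, 0.0, 320.7], [0.0, 598.3, 239.0], [0.0, 0.0, 1.0]] [[-0.985, -0.123, 0.122, 0.462], [-0.173, 0.616, -0.768, 0.781], [0.019, -0.778, -0.628, 0.729], [0.0, 0.0, 0.0, 1.0]]
wrist [[371.6, 0.0, 316.7], [0.0, 371.6, 236.3], [0.0, 0.0, 1.0]] [[0.381, -0.882, -0.279, 0.309], [-0.925, -0.363, -0.113, -0.549], [-0.002, 0.301, -0.954, 0.374], [0.0, 0.0, 0.0, 1.0]]
```

View pics/scene0.png

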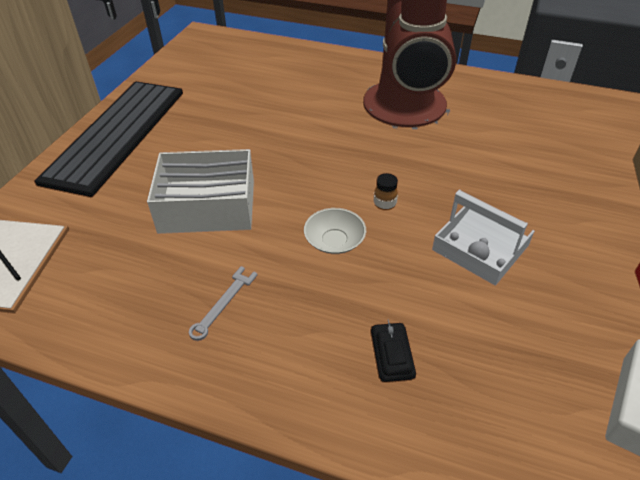

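View pics/side0.png

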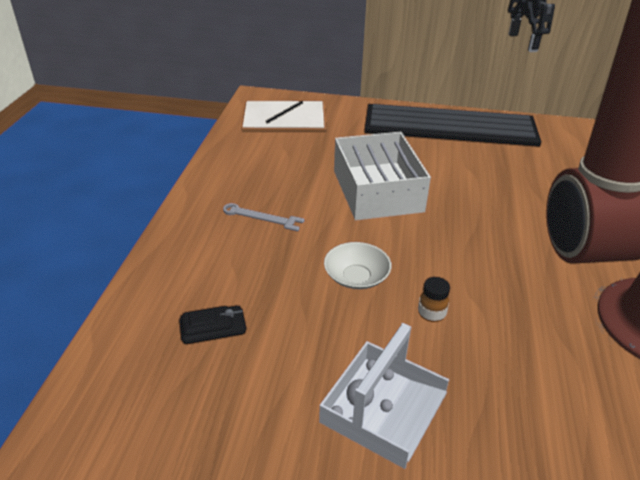

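View pics/wrist0.png

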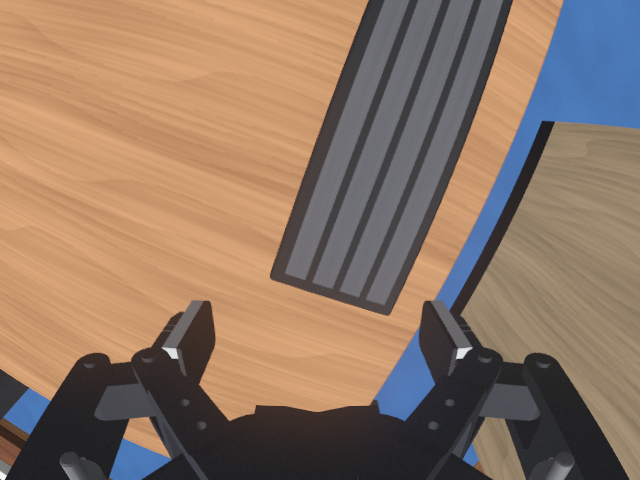

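The scene view shows the pan at about (485,240), with its bail bar running from (457,197) to (527,222), the box at (203,190), the bowl at (335,230) and the jar at (386,192). The wrench is at (222,300) and the mouse at (393,350). In the side view the pan is at (385,405) and the box at (380,175). Next I'll measure these.

Run:
```python
from h import *
for c in ['scene','side']:
    im,d=grab_frame(c)
    for q in ['pan_grip','screen','bowl_in','jar_mid','wrench_grip','mouse_mid','big_center','small0_center']:
        r=cut_out(c,q)
        for k in r[:5 if 'small' in q else 1]:
            P=cloud(c,k['mask'],d)
            if len(P)<3: print(c,q,k['conf'],k['point']);continue
            print(c,q,round(k['conf'],2),np.round(k['point']),len(P),'med',np.round(np.median(P,0),3),'lo',np.round(np.percentile(P,2,0),3),'hi',np.round(np.percentile(P,98,0),3))
            if q in('pan_grip','screen','bowl_in'): np.save(f'{c}_{q}.npy',P)
            if q=='pan_grip':
                B=P[P[:,2]>0.075]; 
                (cx,cy),(w,h),a=cv2.minAreaRect((B[:,:2]*1000).astype(np.float32)); print('  bar',cx,cy,w,h,a,B[:,2].max(), np.percentile(B[:,2],95))
                (cx,cy),(w,h),a=cv2.minAreaRect((P[:,:2]*1000).astype(np.float32)); print('  all',cx,cy,w,h,a)
            if q=='screen':
                B=P[P[:,2]>0.078];(cx,cy),(w,h),a=cv2.minAreaRect((B[:,:2]*1000).astype(np.float32)); print('  rim',cx,cy,w,h,a)
            if q=='bowl_in':
                B=P[P[:,2]>0.027];(cx,cy),r_=cv2.minEnclosingCircle((B[:,:2]*1000).astype(np.float32)); print('  rim',cx,cy,r_)
print(state()['time'])
```

```text
scene pan_grip 0.96 [481. 238.] 5066 med [0.455 0.25  0.015] lo [ 0.376  0.174 -0.   ] hi [0.532 0.329 0.11 ]
  bar 457.3708801269531 250.35675048828125 136.5618896484375 20.246875762939453 67.2960205078125 0.11274256715305075 0.11046995861300776
  all 416.495361328125 246.721923828125 176.22515869140625 194.94093322753906 67.94142150878906
scene screen 0.92 [203. 192.] 7992 med [ 0.523 -0.301  0.055] lo [ 0.418 -0.404  0.003] hi [ 0.613 -0.193  0.085]
  rim 512.4270629882812 -300.3344421386719 158.30516052246094 186.88088989257812 22.476682662963867
scene bowl_in 0.92 [332. 232.] 2156 med [ 0.51  -0.023  0.015] lo [ 0.469 -0.072  0.003] hi [0.577 0.033 0.032]
  rim 522.7169799804688 -18.931644439697266 60.660640716552734
scene jar_mid 0.68 [386. 193.] 753 med [0.402 0.049 0.042] lo [0.371 0.027 0.003] hi [0.411 0.069 0.066]
scene wrench_grip 0.87 [221. 304.] 1084 med [ 0.738 -0.156  0.006] lo [ 0.654 -0.179 -0.002] hi [ 0.814 -0.127  0.009]
scene mouse_mid 0.66 [501. 263.] 34 med [0.494 0.292 0.019] lo [0.489 0.288 0.014] hi [0.5   0.297 0.022]
scene big_center 0.76 [477. 248.] 310 
[... 545 characters left out ...]
9375 -297.2513122558594 152.24505615234375 194.76712036132812 22.352598190307617
side bowl_in 0.98 [359. 264.] 2451 med [ 0.524 -0.031  0.016] lo [ 0.471 -0.07   0.003] hi [0.577 0.039 0.033]
  rim 523.0079345703125 -15.263341903686523 60.58515548706055
side jar_mid 0.71 [432. 301.] 1221 med [0.388 0.064 0.041] lo [ 0.364 -0.004 -0.001] hi [0.409 0.074 0.067]
side wrench_grip 0.89 [264. 216.] 770 med [ 0.727 -0.152  0.006] lo [ 0.652 -0.178 -0.002] hi [ 0.813 -0.123  0.01 ]
side mouse_mid 0.78 [212. 327.] 2150 med [0.734 0.165 0.023] lo [ 0.686  0.114 -0.   ] hi [0.785 0.196 0.034]
side big_center 0.56 [352. 393.] 308 med [0.493 0.26  0.034] lo [0.466 0.242 0.004] hi [0.504 0.313 0.107]
1.05
```

```bash
cat >> h.py <<'E'
from scipy.spatial.transform import Rotation as Ro
def pose():
    s=state();q=s['tool_rot'];return np.array(s['tool_pos']),Ro.from_quat([q[1],q[2],q[3],q[0]]),s
def down(head): # tool pointing down, tool x heading in deg
    c,s_=np.cos(np.radians(head)),np.sin(np.radians(head))
    return Ro.from_matrix(np.array([[c,s_,0],[s_,-c,0],[0,0,-1]]).T)
def prof(n,soft):
    t=np.arange(1,n+1)/n
    return t*t*(3-2*t) if soft else t
def plan(wps,grip,p=None,R=None):
    """wps: (pos,Rot,n,soft)"""
    if p is None: p,R,_=pose()
    rows=[];a,A=p,R
    for (b,B,n,soft) in wps:
        b=np.array(b,float);dv=(A.inv()*B).as_rotvec()
        for t in prof(n,soft):
            tp=a+(b-a)*t;tR=A*Ro.from_rotvec(dv*t)
            sh=np.round(R.inv().apply(tp-p),3);rv=np.round((R.inv()*tR).as_rotvec(),3)
            p=p+R.apply(sh);R=R*Ro.from_rotvec(rv);rows.append([*sh,*rv,grip])
        a,A=b,B
    for i in range(0,len(rows),8):
        print('['+','.join('['+','.join('%g'%(x+0) for x in r)+']' for r in rows[i:i+8])+']')
    a=np.abs(np.array(rows));print(len(rows),'max',a.max(0),'end',p.round(4))
E
python3 - <<'E'
from h import *
plan([([.50,-.17,.26],down(45),10,0),([.457,.252,.25],down(68),10,0)],0.085)
E
```

```text
[[0.04,-0.028,-0.003,0,0,-0.039,0.085],[0.041,-0.026,-0.003,0,0,-0.04,0.085],[0.041,-0.024,-0.003,0,0,-0.039,0.085],[0.043,-0.023,-0.002,0,0,-0.04,0.085],[0.044,-0.021,-0.003,0,0,-0.039,0.085],[0.044,-0.02,-0.003,0,0,-0.04,0.085],[0.045,-0.017,-0.003,0,0,-0.039,0.085],[0.046,-0.016,-0.003,0,0,-0.04,0.085]]
[[0.047,-0.014,-0.003,0,0,-0.039,0.085],[0.046,-0.012,-0.003,0,0,-0.04,0.085],[0.027,-0.033,0.001,0,0,-0.04,0.085],[0.028,-0.032,0.001,0,0,-0.04,0.085],[0.03,-0.031,0.001,0,0,-0.04,0.085],[0.03,-0.029,0.001,0,0,-0.04,0.085],[0.032,-0.028,0.001,0,0,-0.04,0.085],[0.033,-0.027,0.001,0,0,-0.04,0.085]]
[[0.034,-0.026,0.001,0,0,-0.041,0.085],[0.035,-0.024,0.001,0,0,-0.04,0.085],[0.035,-0.023,0.001,0,0,-0.04,0.085],[0.037,-0.021,0.001,0,0,-0.04,0.085]]
20 max [0.047 0.033 0.003 0.    0.    0.041 0.085] end [0.4569 0.2519 0.2503]
```

Call:
step_arm([
  [0.04,-0.028,-0.003,0,0,-0.039,0.085],
  [0.041,-0.026,-0.003,0,0,-0.04,0.085],
  [0.041,-0.024,-0.003,0,0,-0.039,0.085],
  [0.043,-0.023,-0.002,0,0,-0.04,0.085],
  [0.044,-0.021,-0.003,0,0,-0.039,0.085],
  [0.044,-0.02,-0.003,0,0,-0.04,0.085],
  [0.045,-0.017,-0.003,0,0,-0.039,0.085],
  [0.046,-0.016,-0.003,0,0,-0.04,0.085],
])

```text
time: 1.85
tool_pos: [0.4484, -0.2502, 0.2548]
tool_rot: [0.0, 0.938, 0.347, 0.0]
contact_force: [0.8, -0.2, -0.6]
gripper_width: 0.997
```

Call:
step_arm([
  [0.047,-0.014,-0.003,0,0,-0.039,0.085],
  [0.046,-0.012,-0.003,0,0,-0.04,0.085],
  [0.027,-0.033,0.001,0,0,-0.04,0.085],
  [0.028,-0.032,0.001,0,0,-0.04,0.085],
  [0.03,-0.031,0.001,0,0,-0.04,0.085],
  [0.03,-0.029,0.001,0,0,-0.04,0.085],
  [0.032,-0.028,0.001,0,0,-0.04,0.085],
  [0.033,-0.027,0.001,0,0,-0.04,0.085],
])

```text
time: 2.65
tool_pos: [0.474, 0.0849, 0.2546]
tool_rot: [0.0, 0.871, 0.491, 0.0]
contact_force: [0.7, -0.5, -0.4]
gripper_width: 0.994
```

Call:
step_arm([
  [0.034,-0.026,0.001,0,0,-0.041,0.085],
  [0.035,-0.024,0.001,0,0,-0.04,0.085],
  [0.035,-0.023,0.001,0,0,-0.04,0.085],
  [0.037,-0.021,0.001,0,0,-0.04,0.085],
  [0,0,0,0,0,0,0.085],
  [0,0,0,0,0,0,0.085],
])

```text
time: 3.25
tool_pos: [0.4566, 0.2526, 0.2502]
tool_rot: [0.0, 0.829, 0.56, -0.0]
contact_force: [-0.6, 1.5, -0.5]
gripper_width: 0.998
```

Run:
```python
from h import *
im,d=grab_frame('wrist');save('w1',im)
p,R,s=pose();print(p,R.as_matrix().round(3).tolist(),s['time'],s['joint_pos'].round(3))
ci=camera_info('wrist');K=np.array(ci['intrinsics']);T=np.array(ci['world_from_camera'])
def wcloud(m):
    v,u=np.nonzero(m&(d>0));x=(u-K[0,2])/K[0,0];y=(v-K[1,2])/K[1,1];r=np.hypot(x,y)+1e-9
    k=np.tan(r)/r;z=d[v,u];P=np.c_[x*k*z,y*k*z,z];return P@T[:3,:3].T+T[:3,3]
r=cut_out('wrist','pan_grip');
for k in r[:1]:
    P=wcloud(k['mask']);B=P[(P[:,2]>.09)&(P[:,2]<.13)&(np.hypot(*(P[:,:2]-[.457,.252]).T)<.1)]
    print(k['conf'],cv2.minAreaRect((B[:,:2]*1000).astype(np.float32)),np.percentile(B[:,2],[5,50,95]))
```

```text
[0.45684132 0.2517449  0.250296  ] [[0.375, 0.927, 0.0], [0.927, -0.375, -0.001], [-0.001, 0.0, -1.0]] 3.3 [ 3.610e-01 -2.080e-01  1.828e+00 -1.000e-03  1.522e+00  7.450e-01]
0.84 ((456.58868408203125, 250.6376953125), (136.4766082763672, 14.237308502197266), 68.1417007446289) [0.10918039 0.11060761 0.11183251]
```

View pics/w1.png

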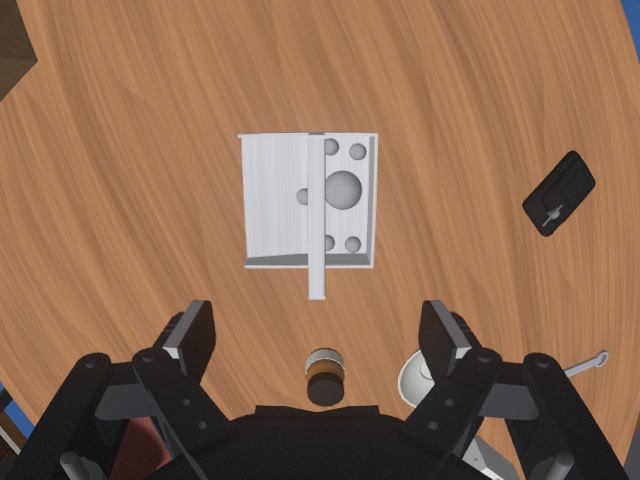

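The wrist view shows the bar at column 316, the open lip on the left (tool −y), the big ball at (343,190) and five small balls. The bar centre comes out at (0.4566, 0.2506) with the yaw aligned, so I'm descending to grip it.

Call:
step_arm([
  [-0.001,0,0.03,0,0,0,0.085],
  [0,0,0.035,0,0,0,0.085],
  [0,0,0.035,0,0,0,0.085],
  [0,0,0.035,0,0,0,0.085],
  [0,0,0.024,0,0,0,0.085],
  [0,0,0.01,0,0,0,0.085],
  [0,0,0,0,0,0,0.06],
  [0,0,0,0,0,0,0.03],
])

```text
time: 4.15
tool_pos: [0.4577, 0.2508, 0.0828]
tool_rot: [0.0, 0.829, 0.559, 0.001]
contact_force: [0.3, 0.7, 0.9]
gripper_width: 0.683
```

Call:
step_arm([
  [0,0,0,0,0,0,0.02],
  [0,0,0,0,0,0,0.012],
  [0,0,0,0,0,0,0.005],
  [0,0,0,0,0,0,0],
  [0,0,0,0,0,0,0],
])

```text
time: 4.65
tool_pos: [0.4566, 0.2516, 0.0823]
tool_rot: [-0.0, 0.829, 0.559, 0.0]
contact_force: [-4.3, 2.6, 6.4]
gripper_width: 0.156
```

Call:
step_arm([
  [0,0,-0.002,0,0,0,0],
  [0,0,-0.006,0,0,0,0],
  [0,0,-0.01,0,0,0,0],
  [0,0,-0.012,0,0,0,0],
  [0,0,-0.01,0,0,0,0],
  [0,0,-0.006,0,0,0,0],
  [0,0,-0.003,0,0,0,0],
])

```text
time: 5.35
tool_pos: [0.4571, 0.2512, 0.1317]
tool_rot: [0.0, 0.829, 0.559, 0.001]
contact_force: [-0.6, 0.1, -6.1]
gripper_width: 0.154
```

Run:
```python
from h import *
im,d=grab_frame('scene');im2,_=grab_frame('side');save('s2',np.hstack([im[120:360,320:],im2[240:,240:560]]))
p,R,s=pose();print(p,s['contact_force'],s['ft_torque'],s['time'])
```

```text
[0.45679983 0.25114504 0.13099815] [-0.44767057 -0.33223107 -6.24295788] [0.0312354  0.10645495 0.04685341] 5.45
```

View pics/s2.png

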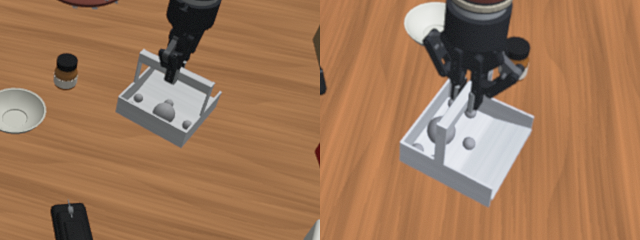

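The pan is up and level, with all the balls in it (load −6.2 N). Next I'm planning a smooth carry.

```bash
cat >> h.py <<'E'
BC=np.array([.513,-.299]);BH=22.4
def box(x,y,z):
    a=np.radians(BH);return np.array([BC[0]+x*np.cos(a)-y*np.sin(a),BC[1]+x*np.sin(a)+y*np.cos(a),z])
LIP=np.array([0,-.075,.065])
def pour(th,x,z,y=0):
    R=down(BH+90)*Ro.from_rotvec([-np.radians(th),0,0]); return box(x,y,z)-R.apply(LIP),R
E
python3 - <<'E'
from h import *
b,B=pour(0,.038,.15);print(b)
plan([(b,B,29,1)],0)
E
```

```text
[ 0.6174737  -0.25593905  0.215     ]
[[-0.001,0.001,0,0,0,-0.003,0],[-0.005,0.004,-0.001,0,0,-0.008,0],[-0.006,0.005,-0.002,0,0,-0.012,0],[-0.009,0.007,-0.001,0,0,-0.017,0],[-0.012,0.009,-0.003,0,0,-0.021,0],[-0.014,0.01,-0.002,0,0,-0.025,0],[-0.015,0.011,-0.003,0,0,-0.028,0],[-0.018,0.011,-0.004,0,0,-0.03,0]]
[[-0.019,0.012,-0.003,0,0,-0.034,0],[-0.022,0.012,-0.004,0,0,-0.035,0],[-0.022,0.012,-0.004,0,0,-0.037,0],[-0.024,0.011,-0.004,0,0,-0.038,0],[-0.025,0.011,-0.005,0,0,-0.04,0],[-0.025,0.009,-0.004,0.001,0,-0.039,0],[-0.026,0.009,-0.004,0,0,-0.041,0],[-0.027,0.008,-0.005,0,0,-0.039,0]]
[[-0.026,0.006,-0.004,0,0,-0.04,0],[-0.026,0.006,-0.004,0,0,-0.038,0],[-0.025,0.004,-0.004,0,0,-0.037,0],[-0.024,0.003,-0.004,0,0,-0.035,0],[-0.022,0.002,-0.003,0,0,-0.034,0],[-0.021,0.001,-0.004,0,0,-0.03,0],[-0.02,0.001,-0.003,0,0,-0.028,0],[-0.017,0,-0.002,0,0,-0.025,0]]
[[-0.014,0,-0.003,0,0,-0.021,0],[-0.012,-0.001,-0.002,0,0,-0.017,0],[-0.008,-0.001,-0.001,0,0,-0.012,0],[-0.006,0,-0.001,0,0,-0.008,0],[-0.001,0,0,0,0,-0.003,0]]
29 max [0.027 0.012 0.005 0.001 0.    0.041 0.   ] end [ 0.6174 -0.2555  0.2149]
```

Call:
step_arm([
  [-0.001,0.001,0,0,0,-0.003,0],
  [-0.005,0.004,-0.001,0,0,-0.008,0],
  [-0.006,0.005,-0.002,0,0,-0.012,0],
  [-0.009,0.007,-0.001,0,0,-0.017,0],
  [-0.012,0.009,-0.003,0,0,-0.021,0],
  [-0.014,0.01,-0.002,0,0,-0.025,0],
  [-0.015,0.011,-0.003,0,0,-0.028,0],
  [-0.018,0.011,-0.004,0,0,-0.03,0],
])

```text
time: 6.25
tool_pos: [0.4862, 0.1554, 0.1461]
tool_rot: [-0.0, 0.786, 0.618, -0.0]
contact_force: [-0.7, 1.3, -6.0]
gripper_width: 0.153
```

Call:
step_arm([
  [-0.019,0.012,-0.003,0,0,-0.034,0],
  [-0.022,0.012,-0.004,0,0,-0.035,0],
  [-0.022,0.012,-0.004,0,0,-0.037,0],
  [-0.024,0.011,-0.004,0,0,-0.038,0],
  [-0.025,0.011,-0.005,0,0,-0.04,0],
  [-0.025,0.009,-0.004,0,0,-0.039,0],
  [-0.026,0.009,-0.004,0,0,-0.041,0],
  [-0.027,0.008,-0.005,0,0,-0.039,0],
])

```text
time: 7.05
tool_pos: [0.5494, -0.0438, 0.1791]
tool_rot: [-0.0, 0.684, 0.73, -0.0]
contact_force: [-0.2, 1.3, -6.2]
gripper_width: 0.152
```

Call:
step_arm([
  [-0.026,0.006,-0.004,0,0,-0.04,0],
  [-0.026,0.006,-0.004,0,0,-0.038,0],
  [-0.025,0.004,-0.004,0,0,-0.037,0],
  [-0.024,0.003,-0.004,0,0,-0.035,0],
  [-0.022,0.002,-0.003,0,0,-0.034,0],
  [-0.021,0.001,-0.004,0,0,-0.03,0],
  [-0.02,0.001,-0.003,0,0,-0.028,0],
  [-0.017,0,-0.002,0,0,-0.025,0],
])

```text
time: 7.85
tool_pos: [0.6047, -0.2185, 0.2072]
tool_rot: [0.0, 0.581, 0.814, -0.0]
contact_force: [0.0, -1.2, -6.0]
gripper_width: 0.149
```

Call:
step_arm([
  [-0.014,0,-0.003,0,0,-0.021,0],
  [-0.012,-0.001,-0.002,0,0,-0.017,0],
  [-0.008,-0.001,-0.001,0,0,-0.012,0],
  [-0.006,0,-0.001,0,0,-0.008,0],
  [-0.001,0,0,0,0,-0.003,0],
  [0,0,0,0,0,0,0],
  [0,0,0,0,0,0,0],
])

```text
time: 8.55
tool_pos: [0.617, -0.2551, 0.2141]
tool_rot: [-0.0, 0.556, 0.831, 0.0]
contact_force: [0.7, -0.4, -6.6]
gripper_width: 0.152
```

Run:
```python
from h import *
im,d=grab_frame('scene');im2,_=grab_frame('side');save('s3',np.hstack([im[40:400,100:420],im2[60:420,240:560]]))
p,R,s=pose();print(p,R.as_matrix().round(3).tolist(),s['contact_force'],s['time'],s['joint_pos'].round(2))
b,B=pour(0,.038,.125)
b2,B2=pour(12,.038,.098);print(b,b2)
plan([(b2,B2,12,1)],0)
```

```text
[ 0.61699856 -0.25506247  0.21420884] [[-0.382, 0.924, -0.0], [0.924, 0.382, 0.0], [0.0, -0.0, -1.0]] [ 0.47171972  0.43900286 -6.45546371] 8.65 [-0.5   0.16  1.52  0.    1.46 -0.9 ]
[ 0.6174737  -0.25593905  0.19      ] [ 0.60346388 -0.26171348  0.17717297]
[[0,0,0.001,-0.004,0,0,0],[0,-0.001,0.002,-0.012,0,0,0],[0,-0.001,0.003,-0.017,0,0,0],[0,-0.002,0.004,-0.021,0,0,0],[0,-0.002,0.004,-0.025,0,0,0],[0,-0.002,0.004,-0.026,0,0,0],[-0.001,-0.003,0.005,-0.026,0,0,0],[0,-0.002,0.004,-0.024,0,0,0]]
[[0,-0.002,0.003,-0.022,0,0,0],[0,-0.002,0.003,-0.017,0,0.001,0],[0,-0.001,0.002,-0.011,0,0,0],[0,0,0,-0.005,0,0,0]]
12 max [0.001 0.003 0.005 0.026 0.    0.001 0.   ] end [ 0.6037 -0.2616  0.1776]
```

View pics/s3.png

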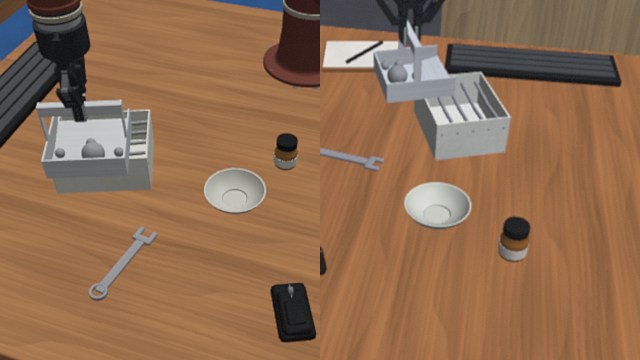

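The pan is aligned over the far side of the box, all balls are still in it, and the path is clear. Lowering and pre-tilting to 12°.

Call:
step_arm([
  [0,0,0.001,-0.004,0,0,0],
  [0,-0.001,0.002,-0.012,0,0,0],
  [0,-0.001,0.003,-0.017,0,0,0],
  [0,-0.002,0.004,-0.021,0,0,0],
  [0,-0.002,0.004,-0.025,0,0,0],
  [0,-0.002,0.004,-0.026,0,0,0],
  [-0.001,-0.003,0.005,-0.026,0,0,0],
  [0,-0.002,0.004,-0.024,0,0,0],
])

```text
time: 9.45
tool_pos: [0.6066, -0.2611, 0.1858]
tool_rot: [0.043, 0.555, 0.828, 0.065]
contact_force: [-0.3, -0.5, -8.0]
gripper_width: 0.152
```

Call:
step_arm([
  [0,-0.002,0.003,-0.022,0,0,0],
  [0,-0.002,0.003,-0.017,0,0,0],
  [0,-0.001,0.002,-0.011,0,0,0],
  [0,0,0,-0.005,0,0,0],
  [0,0,0,0,0,0,0],
  [0,0,0,0,0,0,0],
])

```text
time: 10.05
tool_pos: [0.6042, -0.2622, 0.1782]
tool_rot: [0.059, 0.553, 0.826, 0.087]
contact_force: [-0.0, -0.4, -5.6]
gripper_width: 0.154
```

Run:
```python
from h import *
im,d=grab_frame('scene');im2,_=grab_frame('side');save('s4',cv2.resize(np.hstack([im[120:280,120:300],im2[80:240,280:460]]),None,fx=2,fy=2))
p,R,s=pose();print(p,R.apply(LIP)+p,box(.038,0,.098),s['contact_force'],s['time'])
b2,B2=pour(22,.038,.096);b3,B3=pour(36,.036,.092)
plan([(b2,B2,20,0),(b3,B3,14,0)],0)
```

```text
[ 0.60421184 -0.2621263   0.17813085] [ 0.54897603 -0.28496478  0.09890075] [ 0.54813275 -0.28451933  0.098     ] [-0.47495571  0.44080322 -7.15459468] 10.15
[[0,-0.001,0,-0.009,0,0,0],[0,0,-0.001,-0.008,0,0,0],[0,-0.001,0,-0.009,0,0,0],[0,-0.001,-0.001,-0.009,0,0,0],[0,0,0,-0.008,0,0,0],[0,-0.001,-0.001,-0.009,0,0,0],[0,-0.001,0,-0.009,0,0,0],[0,0,-0.001,-0.008,0,0,0]]
[[0,-0.001,0,-0.009,0,0,0],[0,-0.001,-0.001,-0.009,0,0,0],[0,0,0,-0.008,0,0,0],[0,-0.001,-0.001,-0.009,0,0,0],[0,0,0,-0.009,0,0,0],[0,-0.001,-0.001,-0.009,0,0,0],[0.001,-0.001,-0.001,-0.008,0,0,0],[0,0,0,-0.009,0,0,0]]
[[0,-0.001,-0.001,-0.009,0,0,0],[0,-0.001,0,-0.008,0,0.001,0],[0,0,-0.001,-0.009,0,0,0],[0,-0.001,0,-0.009,0,0,0],[0,-0.001,-0.001,-0.017,0,0,0],[0,-0.002,-0.001,-0.017,0,0,0],[0,-0.001,-0.001,-0.018,0,0,0],[0,-0.002,-0.001,-0.017,0,0,0]]
[[0,-0.001,-0.001,-0.018,0,0,0],[0,-0.002,-0.001,-0.017,0,0,0],[0,-0.001,-0.001,-0.018,0,0,0],[0,-0.001,-0.002,-0.017,0,0,0],[0,-0.002,-0.001,-0.018,0,0,0],[0,-0.001,-0.001,-0.017,0,0,0],[0,-0.001,-0.001,-0.018,0,0,0],[0,-0.002,-0.001,-0.017,0,0,0]]
[[0,-0.001,-0.002,-0.017,0,0,0],[0,-0.001,-0.001,-0.018,0,0,0]]
34 max [0.001 0.002 0.002 0.018 0.    0.001 0.   ] end [ 0.5671 -0.2763  0.1889]
```

View pics/s4.png

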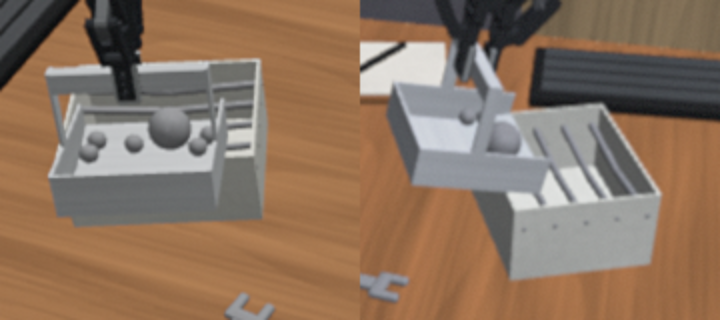

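The balls are gathered at the foot of the ramp, with the big ball in the middle. I want to check the pan's sideways alignment by depth before tipping further.

Run:
```python
from h import *
a=np.radians(BH)
for c in ['scene','side']:
    im,d=grab_frame(c)
    def tb(P):
        q=P[:,:2]-BC;return np.c_[q[:,0]*np.cos(a)+q[:,1]*np.sin(a),-q[:,0]*np.sin(a)+q[:,1]*np.cos(a),P[:,2]]
    for q in ['pan_grip','screen']:
        r=cut_out(c,q)
        if r:
            P=tb(cloud(c,r[0]['mask'],d));print(c,q,round(r[0]['conf'],2),np.percentile(P,[1,99],axis=0).round(3).tolist())
            if q=='pan_grip':
                B=P[P[:,2]>.165];print('  bar top y range',np.percentile(B[:,1],[1,99]).round(3),B[:,0].mean().round(3),B[:,2].max().round(3))
            else:
                B=P[(P[:,2]>.078)&(P[:,2]<.09)];print('  rim',np.percentile(B,[.5,99.5],axis=0).round(3).tolist())
```

```text
scene pan_grip 0.72 [[0.039, -0.069, 0.095], [0.172, 0.066, 0.206]]
  bar top y range [-0.069  0.066] 0.099 0.208
scene screen 0.9 [[-0.076, -0.092, -0.0], [0.078, 0.092, 0.091]]
  rim [[-0.077, -0.094, 0.078], [0.077, 0.092, 0.088]]
side pan_grip 0.85 [[0.04, -0.069, 0.089], [0.172, 0.071, 0.205]]
  bar top y range [-0.066  0.071] 0.099 0.208
side screen 0.98 [[-0.072, -0.093, 0.0], [0.077, 0.097, 0.086]]
  rim [[-0.074, -0.094, 0.078], [0.077, 0.097, 0.087]]
```

The pan is centred to within 2 mm, so I'm tipping slowly.

Call:
step_arm([
  [0,-0.001,0,-0.009,0,0,0],
  [0,0,-0.001,-0.008,0,0,0],
  [0,-0.001,0,-0.009,0,0,0],
  [0,-0.001,-0.001,-0.009,0,0,0],
  [0,0,0,-0.008,0,0,0],
  [0,-0.001,-0.001,-0.009,0,0,0],
  [0,-0.001,0,-0.009,0,0,0],
  [0,0,-0.001,-0.008,0,0,0],
])

```text
time: 11.25
tool_pos: [0.5982, -0.2644, 0.1802]
tool_rot: [0.077, 0.551, 0.823, 0.116]
contact_force: [-0.4, 0.4, -6.7]
gripper_width: 0.155
```

Call:
step_arm([
  [0,-0.001,0,-0.009,0,0,0],
  [0,-0.001,-0.001,-0.009,0,0,0],
  [0,0,0,-0.008,0,0,0],
  [0,-0.001,-0.001,-0.009,0,0,0],
  [0,0,0,-0.009,0,0,0],
  [0,-0.001,-0.001,-0.009,0,0,0],
  [0,-0.001,-0.001,-0.008,0,0,0],
  [0,0,0,-0.009,0,0,0],
])

```text
time: 12.05
tool_pos: [0.5933, -0.267, 0.1838]
tool_rot: [0.098, 0.548, 0.818, 0.145]
contact_force: [-0.8, 0.9, -3.6]
gripper_width: 0.151
```

Run:
```python
from h import *
im,d=grab_frame('scene');im2,_=grab_frame('side');save('s5',cv2.resize(np.hstack([im[120:280,120:300],im2[80:240,280:460]]),None,fx=2,fy=2))
p,R,s=pose();print(s['contact_force'],s['time'])
```

```text
[-0.32699987 -0.21678887 -1.74854448] 12.15
```

View pics/s5.png

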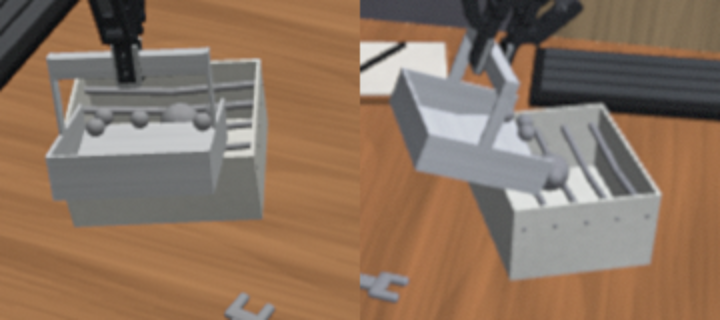

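The balls are rolling off the lip slowly. I'm continuing the tilt.

Call:
step_arm([
  [0,0,0,-0.003,0,0,0],
  [0,0,0,-0.003,0,0,0],
  [0,-0.001,-0.001,-0.008,0,0,0],
  [0,-0.001,0,-0.008,0,0,0],
  [0,0,-0.001,-0.009,0,0,0],
  [0,-0.001,0,-0.009,0,0,0],
  [0,-0.001,-0.001,-0.015,0,0,0],
  [0,-0.002,-0.001,-0.017,0,0,0],
])

```text
time: 12.95
tool_pos: [0.5863, -0.2694, 0.1843]
tool_rot: [0.117, 0.544, 0.813, 0.174]
contact_force: [-0.8, -0.3, -2.8]
gripper_width: 0.149
```

Call:
step_arm([
  [0,-0.001,-0.001,-0.018,0,0,0],
  [0,-0.002,-0.001,-0.017,0,0,0],
  [0,-0.001,-0.001,-0.018,0,0,0],
  [0,-0.002,-0.001,-0.017,0,0,0],
  [0,-0.001,-0.001,-0.018,0,0,0],
  [0,-0.001,-0.002,-0.017,0,0,0],
  [0,-0.002,-0.001,-0.018,0,0,0],
  [0,-0.001,-0.001,-0.017,0,0,0],
])

```text
time: 13.75
tool_pos: [0.5733, -0.2748, 0.187]
tool_rot: [0.154, 0.534, 0.798, 0.231]
contact_force: [0.6, -0.4, -2.7]
gripper_width: 0.151
```

Run:
```python
from h import *
im,d=grab_frame('scene');im2,_=grab_frame('side');save('s6',cv2.resize(np.hstack([im[120:280,120:300],im2[80:240,280:460]]),None,fx=2,fy=2))
im3,_=grab_frame('wrist');save('w6',im3)
p,R,s=pose();print(s['contact_force'],s['time'])
```

```text
[ 0.01051933 -0.23843174 -2.52318141] 13.9
```

View pics/s6.png

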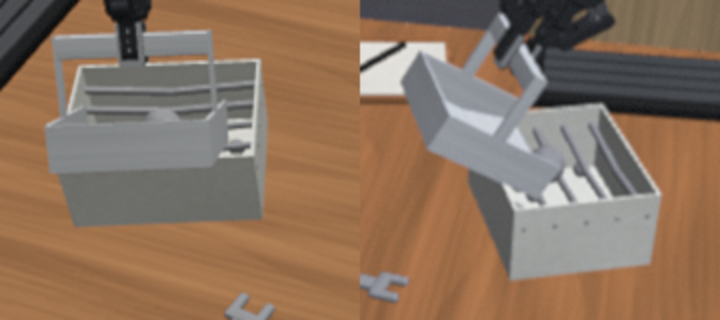

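View pics/w6.png

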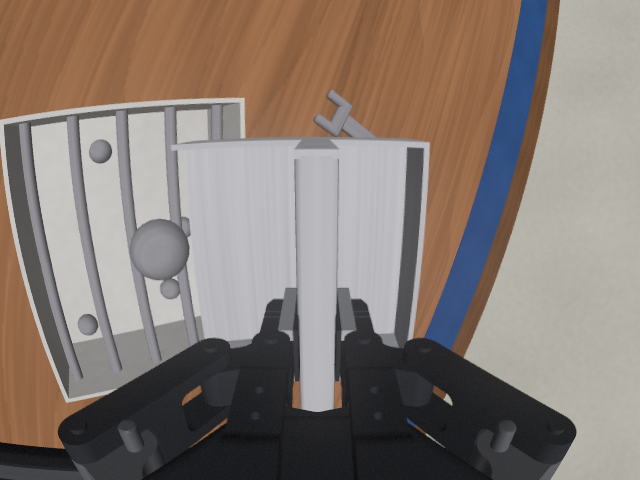

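The big ball sits in the x'=+16 gap. Four small balls are visible below the bars and the fifth is probably hidden under the pan. The load now matches an empty pan, so I'm withdrawing up and out, then levelling.

Run:
```python
from h import *
p,R,s=pose()
b1=p+np.array([0,0,.03])+(box(.015,0,0)-box(0,0,0))
b2,B2=pour(0,.06,.16)
plan([(b1,R,4,1),(b2,B2,9,1)],0)
```

```text
[[0,0.004,-0.003,0,0,0,0],[0,0.01,-0.006,0,0,0,0],[0,0.01,-0.006,0,0,0,0],[0,0.005,-0.002,0,0,0,0],[0,0.001,0,0.019,0,0,0],[0,0.005,0.002,0.052,0,0,0],[0,0.007,0.003,0.074,0,0,0],[0,0.009,0.002,0.089,0,0,0]]
[[0,0.009,0.002,0.093,0,0,0],[0,0.008,0.001,0.089,0,0,0],[0.001,0.008,0,0.074,0,0,0],[0,0.005,-0.001,0.052,0,0,0],[0,0.002,0,0.019,0,0,0]]
13 max [0.001 0.01  0.006 0.093 0.    0.    0.   ] end [ 0.6378 -0.2471  0.2249]
```

Call:
step_arm([
  [0,0.004,-0.003,0,0,0,0],
  [0,0.01,-0.006,0,0,0,0],
  [0,0.01,-0.006,0,0,0,0],
  [0,0.005,-0.002,0,0,0,0],
  [0,0.001,0,0.019,0,0,0],
  [0,0.005,0.002,0.052,0,0,0],
  [0,0.007,0.003,0.074,0,0,0],
  [0,0.009,0.002,0.089,0,0,0],
])

```text
time: 14.7
tool_pos: [0.6085, -0.2602, 0.2203]
tool_rot: [0.089, 0.55, 0.82, 0.133]
contact_force: [-0.1, -0.1, -2.5]
gripper_width: 0.153
```

Call:
step_arm([
  [0,0.009,0.002,0.093,0,0,0],
  [0,0.008,0.001,0.089,0,0,0],
  [0,0.008,0,0.074,0,0,0],
  [0,0.005,-0.001,0.052,0,0,0],
  [0,0.002,0,0.019,0,0,0],
  [0,0,0,0,0,0,0],
])

```text
time: 15.3
tool_pos: [0.6391, -0.2472, 0.2247]
tool_rot: [-0.0, 0.556, 0.831, 0.0]
contact_force: [1.0, 0.1, -1.8]
gripper_width: 0.15
```

Run:
```python
from h import *
im,d=grab_frame('scene');im2,d2=grab_frame('side');save('s7',cv2.resize(np.hstack([im[90:280,120:300],im2[50:240,280:460]]),None,fx=2,fy=2))
r=cut_out('side','big_center')
for k in r[:2]: print(k['conf'],k['point'],np.median(cloud('side',k['mask'],d2),0))
p,R,s=pose();print(p,s['contact_force'],s['time'])
plan([([.456,.251,.20],down(68),20,1)],0)
```

```text
0.59 [370.0, 162.8] [ 0.52825445 -0.27939277  0.08024765]
[ 0.63793482 -0.24810419  0.22484792] [ 0.39206127 -0.11723587 -2.71172441] 15.45
[[0.004,0,0,0,0,0.006,0],[0.011,0.001,0.001,0,0,0.016,0],[0.017,0,0.001,0,0,0.025,0],[0.023,0,0.001,0,0,0.034,0],[0.028,-0.001,0.001,0,0,0.04,0],[0.032,-0.003,0.001,0,0,0.046,0],[0.034,-0.004,0.002,0,0,0.051,0],[0.037,-0.007,0.002,0,0,0.055,0]]
[[0.038,-0.009,0.002,0,0,0.056,0],[0.038,-0.011,0.002,0,0,0.058,0],[0.037,-0.014,0.001,0,0,0.058,0],[0.036,-0.015,0.002,0,0,0.057,0],[0.033,-0.017,0.002,0,0,0.054,0],[0.031,-0.017,0.002,0,0,0.051,0],[0.027,-0.017,0.001,0,0,0.046,0],[0.022,-0.016,0.002,0,0,0.041,0]]
[[0.019,-0.014,0.001,0,0,0.033,0],[0.013,-0.011,0,0,0,0.026,0],[0.008,-0.007,0.001,0,0,0.016,0],[0.003,-0.003,0,0,0,0.005,0]]
20 max [0.038 0.017 0.002 0.    0.    0.058 0.   ] end [0.4554 0.2509 0.2001]
```

View pics/s7.png

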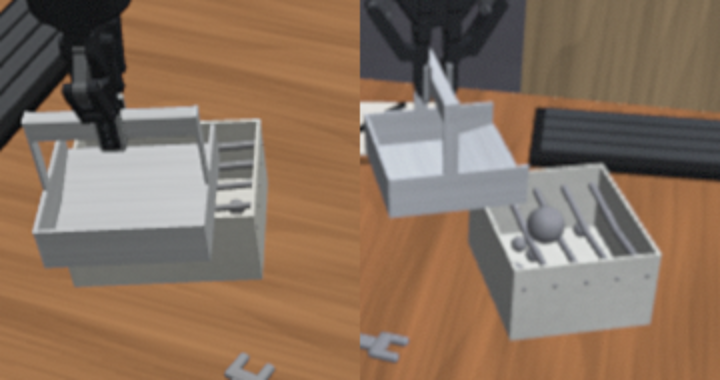

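The pan is empty and the big ball is on the bars. I'm carrying the pan back to the free spot where it started.

Call:
step_arm([
  [0.004,0,0,0,0,0.006,0],
  [0.011,0.001,0.001,0,0,0.016,0],
  [0.017,0,0.001,0,0,0.025,0],
  [0.023,0,0.001,0,0,0.034,0],
  [0.028,-0.001,0.001,0,0,0.04,0],
  [0.032,-0.003,0.001,0,0,0.046,0],
  [0.034,-0.004,0.002,0,0,0.051,0],
  [0.037,-0.007,0.002,0,0,0.055,0],
])

```text
time: 16.25
tool_pos: [0.5732, -0.0708, 0.2162]
tool_rot: [0.0, 0.666, 0.746, 0.0]
contact_force: [1.2, 0.5, -2.2]
gripper_width: 0.148
```

Call:
step_arm([
  [0.038,-0.009,0.002,0,0,0.056,0],
  [0.038,-0.011,0.002,0,0,0.058,0],
  [0.037,-0.014,0.001,0,0,0.058,0],
  [0.036,-0.015,0.002,0,0,0.057,0],
  [0.033,-0.017,0.002,0,0,0.054,0],
  [0.031,-0.017,0.002,0,0,0.051,0],
  [0.027,-0.017,0.001,0,0,0.046,0],
  [0.022,-0.016,0.002,0,0,0.041,0],
])

```text
time: 17.05
tool_pos: [0.4733, 0.2006, 0.2024]
tool_rot: [-0.0, 0.806, 0.592, 0.001]
contact_force: [0.2, -0.8, -2.5]
gripper_width: 0.157
```

Call:
step_arm([
  [0.019,-0.014,0.001,0,0,0.033,0],
  [0.013,-0.011,0,0,0,0.026,0],
  [0.008,-0.007,0.001,0,0,0.016,0],
  [0.003,-0.003,0,0,0,0.005,0],
  [0,0,0.02,0,0,0,0],
  [0,0,0.03,0,0,0,0],
  [0,0,0.03,0,0,0,0],
  [0,0,0.02,0,0,0,0],
])

```text
time: 17.85
tool_pos: [0.4542, 0.2501, 0.098]
tool_rot: [-0.0, 0.829, 0.559, -0.001]
contact_force: [0.2, -0.6, -3.0]
gripper_width: 0.15
```

Call:
step_arm([
  [0,0,0.008,0,0,0,0],
  [0,0,0.003,0,0,0,0],
  [0,0,0,0,0,0,0],
])

```text
time: 18.15
tool_pos: [0.4561, 0.251, 0.09]
tool_rot: [0.0, 0.829, 0.559, 0.001]
contact_force: [-0.1, -0.2, -2.6]
gripper_width: 0.155
```

Call:
step_arm([
  [0,0,0.004,0,0,0,0],
  [0,0,0.003,0,0,0,0],
  [0,0,0.001,0,0,0,0],
  [0,0,0,0,0,0,0],
])

```text
time: 18.55
tool_pos: [0.4561, 0.2512, 0.0823]
tool_rot: [0.0, 0.829, 0.56, 0.0]
contact_force: [-2.8, -1.0, 3.7]
gripper_width: 0.154
```

Call:
step_arm([
  [0,0,0,0,0,0,0.02],
  [0,0,0,0,0,0,0.03],
  [0,0,0,0,0,0,0.05],
  [0,0,0,0,0,0,0.07],
  [0,0,0,0,0,0,0.085],
  [0,0,0,0,0,0,0.085],
  [0,0,-0.01,0,0,0,0.085],
  [0,0,-0.025,0,0,0,0.085],
])

```text
time: 19.35
tool_pos: [0.4538, 0.2502, 0.1144]
tool_rot: [-0.001, 0.829, 0.56, -0.003]
contact_force: [1.0, 0.5, -1.3]
gripper_width: 0.995
```

Call:
step_arm([
  [0,0,-0.04,0,0,0,0.085],
  [0,0,-0.045,0,0,0,0.085],
  [0,0,-0.03,0,0,0,0.085],
  [0,0,0,0,0,0,0.085],
])

```text
time: 19.75
tool_pos: [0.4586, 0.2521, 0.2387]
tool_rot: [0.001, 0.829, 0.56, 0.006]
contact_force: [0.1, -0.3, 0.9]
gripper_width: 0.996
```

Run:
```python
from h import *
im,d=grab_frame('scene');im2,d2=grab_frame('side');save('s8',cv2.resize(np.hstack([im,im2]),(800,300)))
save('s8b',cv2.resize(np.hstack([im[120:260,130:270],im2[110:250,310:450]]),None,fx=2.8,fy=2.8,interpolation=cv2.INTER_CUBIC))
for c,D in (('scene',d),('side',d2)):
    for q in('big_center','small0_center','pan_grip'):
        for k in cut_out(c,q)[:6]:
            P=cloud(c,k['mask'],D)
            if len(P): print(c,q,round(k['conf'],2),np.round(k['point']),np.median(P,0).round(3),P.max(0).round(3))
            if q=='big_center' and len(P)>40:
                from scipy.optimize import least_squares
                f=least_squares(lambda c_:np.linalg.norm(P-c_,axis=1)-.02,np.median(P,0)-[0,0,.01],loss='soft_l1',f_scale=.002).x;print('  fit',f.round(4))
p,R,s=pose();print(p,s['contact_force'],s['time'])
```

```text
scene big_center 0.79 [203. 185.] [ 0.537 -0.288  0.082] [ 0.549 -0.274  0.093]
  fit [ 0.5274 -0.2948  0.072 ]
scene pan_grip 0.59 [481. 242.] [0.455 0.251 0.013] [0.538 0.345 0.113]
side big_center 0.53 [366. 160.] [ 0.535 -0.279  0.082] [0.549 0.251 0.409]
  fit [ 0.5284 -0.2914  0.0725]
side small0_center 0.24 [357. 163.] [ 0.569 -0.33   0.058] [0.632 0.263 0.44 ]
side pan_grip 0.77 [385. 402.] [0.447 0.259 0.013] [0.536 0.344 0.113]
[0.45495157 0.25068777 0.22953798] [-0.83404805 -0.24475203  0.48862349] 20.15
```

View pics/s8.png

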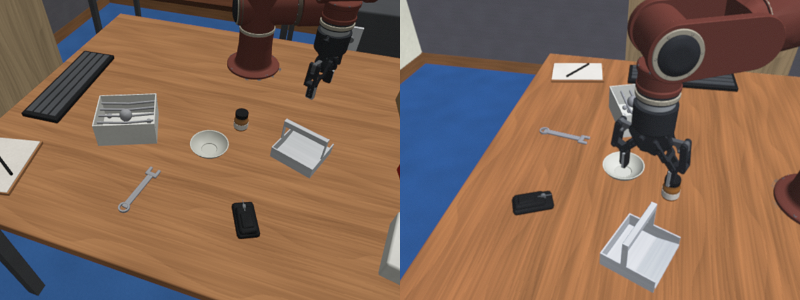

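View pics/s8b.png

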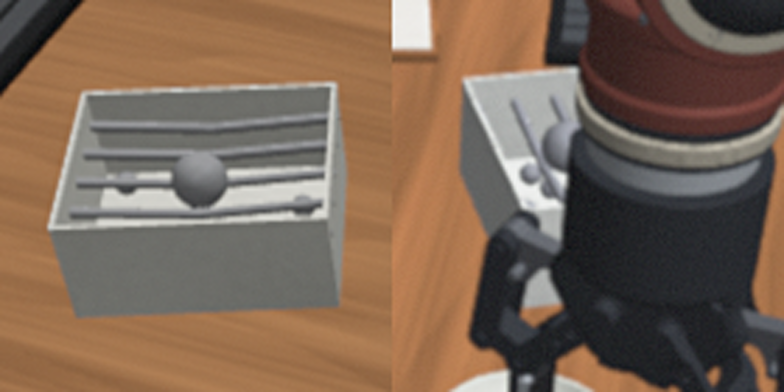

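The pan stands empty and upright. The big ball is at the middle of its gap, about (0.528,−0.293). Moving above it.

Run:
```python
from h import *
plan([([.5278,-.293,.20],down(22.4),16,1)],0.085)
```

```text
[[-0.005,0.003,0,0,0,0.009,0.085],[-0.015,0.009,0.001,0,0,0.025,0.085],[-0.023,0.014,0.002,0,0,0.04,0.085],[-0.03,0.019,0.002,0,0,0.051,0.085],[-0.033,0.025,0.002,0,0.001,0.06,0.085],[-0.035,0.03,0.002,0,0,0.067,0.085],[-0.036,0.035,0.003,0,0,0.072,0.085],[-0.034,0.038,0.003,-0.001,0,0.074,0.085]]
[[-0.031,0.04,0.003,0,0.001,0.075,0.085],[-0.027,0.042,0.002,0,0,0.072,0.085],[-0.023,0.04,0.003,0,0,0.067,0.085],[-0.018,0.038,0.002,0,0,0.06,0.085],[-0.013,0.032,0.002,0,0,0.051,0.085],[-0.009,0.026,0.001,0,0.001,0.04,0.085],[-0.005,0.016,0.001,0,0,0.025,0.085],[-0.001,0.006,0.001,0,0,0.009,0.085]]
16 max [0.036 0.042 0.003 0.001 0.001 0.075 0.085] end [ 0.528  -0.2925  0.1996]
```

Call:
step_arm([
  [-0.005,0.003,0,0,0,0.009,0.085],
  [-0.015,0.009,0.001,0,0,0.025,0.085],
  [-0.023,0.014,0.002,0,0,0.04,0.085],
  [-0.03,0.019,0.002,0,0,0.051,0.085],
  [-0.033,0.025,0.002,0,0,0.06,0.085],
  [-0.035,0.03,0.002,0,0,0.067,0.085],
  [-0.036,0.035,0.003,0,0,0.072,0.085],
  [-0.034,0.038,0.003,0,0,0.074,0.085],
])

```text
time: 20.95
tool_pos: [0.4919, -0.0217, 0.2161]
tool_rot: [0.0, 0.924, 0.383, 0.0]
contact_force: [0.8, -0.9, -0.3]
gripper_width: 1.0
```

Call:
step_arm([
  [-0.031,0.04,0.003,0,0,0.075,0.085],
  [-0.027,0.042,0.002,0,0,0.072,0.085],
  [-0.023,0.04,0.003,0,0,0.067,0.085],
  [-0.018,0.038,0.002,0,0,0.06,0.085],
  [-0.013,0.032,0.002,0,0,0.051,0.085],
  [-0.009,0.026,0.001,0,0,0.04,0.085],
  [-0.005,0.016,0.001,0,0,0.025,0.085],
  [-0.001,0.006,0.001,0,0,0.009,0.085],
])

```text
time: 21.75
tool_pos: [0.5282, -0.2915, 0.2008]
tool_rot: [-0.0, 0.981, 0.193, -0.0]
contact_force: [0.2, -0.9, 0.8]
gripper_width: 0.992
```

Call:
step_arm([
  [0,0,0,0,0,0,0.085],
  [0,0,0,0,0,0,0.085],
])

```text
time: 21.95
tool_pos: [0.5285, -0.2891, 0.2012]
tool_rot: [-0.0, 0.981, 0.195, -0.0]
contact_force: [0.6, 0.5, 0.1]
gripper_width: 0.999
```

```bash
cat >> h.py <<'E'
def wcloud(m,d):
    ci=camera_info('wrist');K=np.array(ci['intrinsics']);T=np.array(ci['world_from_camera'])
    v,u=np.nonzero(m&(d>0));x=(u-K[0,2])/K[0,0];y=(v-K[1,2])/K[1,1];r=np.hypot(x,y)+1e-9
    k=np.tan(r)/r;z=d[v,u];P=np.c_[x*k*z,y*k*z,z];return P@T[:3,:3].T+T[:3,3]
from scipy.optimize import least_squares
def fitball(P,r=.02): return least_squares(lambda c_:np.linalg.norm(P-c_,axis=1)-r,np.median(P,0)-[0,0,.01],loss='soft_l1',f_scale=.002).x
E
python3 - <<'E'
from h import *
im,d=grab_frame('wrist');save('w9',im)
p,R,s=pose();print(p,R.as_matrix().round(3).tolist(),s['time'],s['joint_pos'].round(2))
for q in('big_center','small0_center'):
    for k in cut_out('wrist',q)[:7]:
        P=wcloud(k['mask'],d)
        if len(P)>5:
            f=fitball(P,.02 if 'big' in q else .009);print(q,round(k['conf'],2),np.round(k['point']),f.round(4),'tool',R.inv().apply(f-p).round(4))
E
```

```text
[ 0.52857721 -0.28892833  0.2013472 ] [[0.924, 0.382, 0.0], [0.382, -0.924, 0.0], [0.0, -0.0, -1.0]] 22.0 [-0.62  0.02  1.7   0.    1.42  0.55]
big_center 0.82 [318. 229.] [ 0.5278 -0.2933  0.0735] tool [-0.0024  0.0038  0.1278]
small0_center 0.78 [325. 182.] [ 0.5547 -0.2856  0.0178] tool [0.0254 0.007  0.1836]
```

View pics/w9.png

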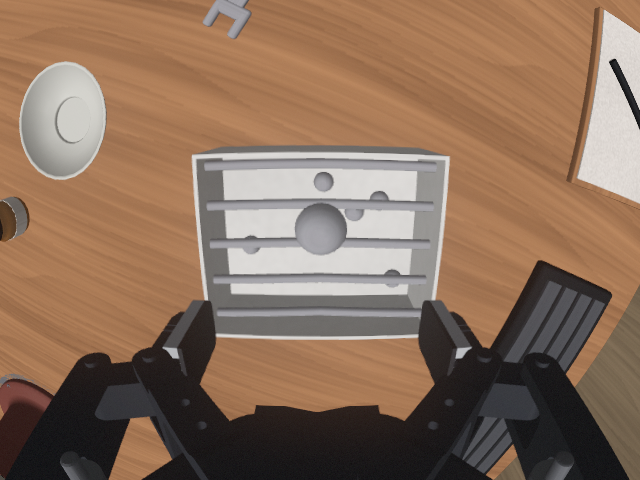

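All five small balls are on the box floor, at (323,182), (379,200), (354,212), (251,245) and (392,278). The big ball is on the bars at (320,229). Descending on it with the jaws along the bars.

Call:
step_arm([
  [-0.001,0.002,0.02,0,0,0,0.085],
  [-0.001,0.002,0.03,0,0,0,0.085],
  [0,0,0.03,0,0,0,0.085],
  [0,0,0.03,0,0,0,0.085],
  [0,0,0.02,0,0,0,0.085],
  [0,0,0.009,0,0,0,0.085],
  [0,0,0,0,0,0,0.085],
  [0,0,0,0,0,0,0.085],
])

```text
time: 22.9
tool_pos: [0.529, -0.2948, 0.0636]
tool_rot: [0.001, 0.981, 0.194, 0.001]
contact_force: [0.2, -1.0, -0.7]
gripper_width: 0.993
```

Run:
```python
from h import *
im,d=grab_frame('wrist');save('w10',im)
p,R,s=pose();print(p,s['time'],s['contact_force'],R.inv().apply(np.array([.5278,-.2933,.0735])-p).round(4))
```

```text
[ 0.52923227 -0.29509253  0.06413816] 22.95 [ 0.80640973 -0.61577126 -0.41013669] [-0.0006 -0.0022 -0.0094]
```

View pics/w10.png

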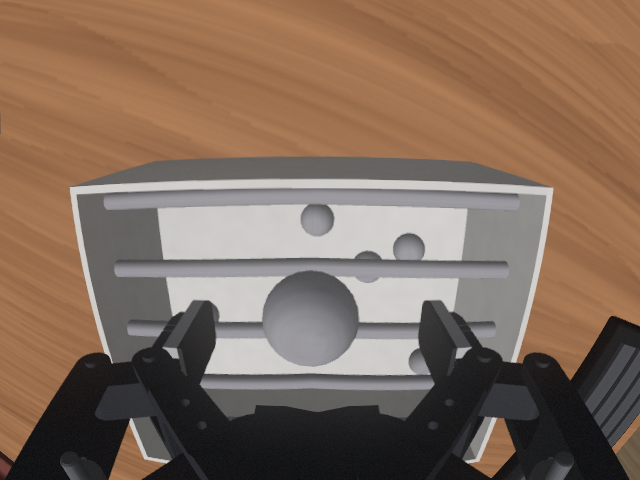

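The ball (310,318) sits between the pads. I'll make a small trim and then close.

Call:
step_arm([
  [-0.001,-0.002,0.003,0,0,0,0.085],
  [0,0,0,0,0,0,0.06],
  [0,0,0,0,0,0,0.048],
  [0,0,0,0,0,0,0.042],
  [0,0,0,0,0,0,0.036],
  [0,0,0,0,0,0,0.03],
  [0,0,0,0,0,0,0.02],
  [0,0,0,0,0,0,0.02],
])

```text
time: 23.75
tool_pos: [0.5268, -0.2936, 0.0599]
tool_rot: [0.001, 0.981, 0.194, 0.0]
contact_force: [-0.2, -1.2, 3.6]
gripper_width: 0.432
```

Run:
```python
from h import *
im,d=grab_frame('wrist');save('w11',im)
p,R,s=pose();print(p,s['time'],s['contact_force'],s['gripper_width'])
```

```text
[ 0.52678041 -0.29364705  0.05994371] 23.8 [-2.22483999 -0.4253451   4.14011813] 0.4351720689022708
```

View pics/w11.png

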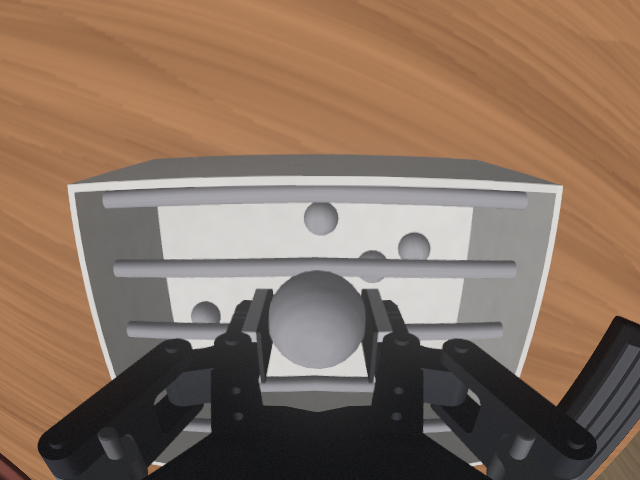

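Call:
step_arm([
  [0,0,0,0,0,0,0.02],
  [0,0,-0.003,0,0,0,0.02],
  [0,0,-0.004,0,0,0,0.02],
  [0,0,-0.005,0,0,0,0.02],
  [0,0,0,0,0,0,0.02],
])

```text
time: 24.3
tool_pos: [0.5266, -0.293, 0.0716]
tool_rot: [0.0, 0.981, 0.194, 0.0]
contact_force: [1.5, -0.9, -2.8]
gripper_width: 0.436
```

Run:
```python
from h import *
im,d=grab_frame('wrist');save('w12',im)
p,R,s=pose();print(p,s['time'],s['contact_force'],s['gripper_width'])
for k in cut_out('wrist','big_center')[:1]:
    f=fitball(wcloud(k['mask'],d));print(k['conf'],f.round(4),R.inv().apply(f-p).round(4))
```

```text
[ 0.52652519 -0.29296561  0.07138052] 24.35 [ 0.57994635 -0.0323646  -2.23145568] 0.4348243184997248
0.61 [ 0.5277 -0.2934  0.0843] [ 0.0009  0.0008 -0.0129]
```

View pics/w12.png

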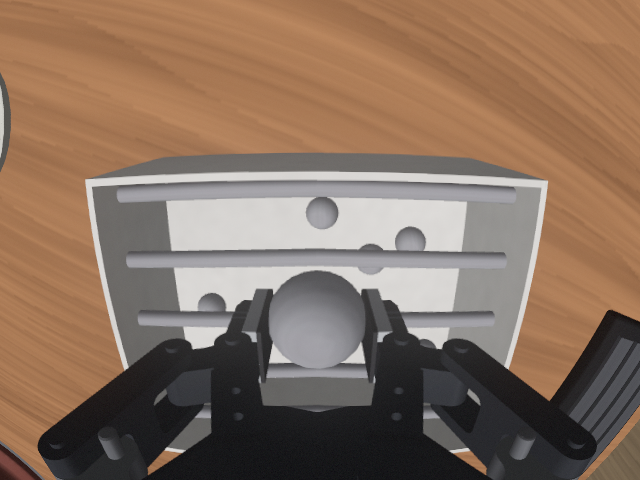

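The ball is held firmly: its centre is 13 mm behind the TCP, the load is −2.5 N and the width is steady. Carrying it to the bowl.

Run:
```python
from h import *
p,R,s=pose()
D=down(22.4)
plan([([p[0],p[1],.15],D,6,1),([.523,-.017,.15],D,14,1),([.523,-.017,.04],D,7,1)],0.02)
```

```text
[[0,0,-0.006,0,0,0,0.02],[0,0,-0.014,0,0,0,0.02],[0,0,-0.019,0,0,0,0.02],[0,0,-0.019,0,0,0,0.02],[0,0,-0.015,0,0,0,0.02],[0,0,-0.006,0,0,0,0.02],[0.001,-0.004,0,0,0,0,0.02],[0.005,-0.01,0,0,0,0,0.02]]
[[0.006,-0.016,0,0,0,0,0.02],[0.008,-0.021,0,0,0,0,0.02],[0.01,-0.024,0,0,0,0,0.02],[0.01,-0.026,0,0,0,0,0.02],[0.011,-0.027,0,0,0,0,0.02],[0.011,-0.028,0,0,0,0,0.02],[0.01,-0.026,0,0,0,0,0.02],[0.01,-0.024,0,0,0,0,0.02]]
[[0.008,-0.02,0,0,0,0,0.02],[0.006,-0.016,0,0,0,0,0.02],[0.004,-0.011,0,0,0,0,0.02],[0.002,-0.003,0,0,0,0,0.02],[0,0,0.006,0,0,0,0.02],[0,0,0.016,0,0,0,0.02],[0,0,0.022,0,0,0,0.02],[0,0,0.023,0,0,0,0.02]]
[[0,0,0.021,0,0,0,0.02],[0,0,0.016,0,0,0,0.02],[0,0,0.006,0,0,0,0.02]]
27 max [0.011 0.028 0.023 0.    0.    0.    0.02 ] end [ 0.5232 -0.0173  0.0402]
```

Call:
step_arm([
  [0,0,-0.006,0,0,0,0.02],
  [0,0,-0.014,0,0,0,0.02],
  [0,0,-0.019,0,0,0,0.02],
  [0,0,-0.019,0,0,0,0.02],
  [0,0,-0.015,0,0,0,0.02],
  [0,0,-0.006,0,0,0,0.02],
  [0.001,-0.004,0,0,0,0,0.02],
  [0.005,-0.01,0,0,0,0,0.02],
])

```text
time: 25.2
tool_pos: [0.5262, -0.2777, 0.1496]
tool_rot: [-0.0, 0.981, 0.194, -0.0]
contact_force: [-0.1, 0.1, -2.3]
gripper_width: 0.438
```

Call:
step_arm([
  [0.006,-0.016,0,0,0,0,0.02],
  [0.008,-0.021,0,0,0,0,0.02],
  [0.01,-0.024,0,0,0,0,0.02],
  [0.01,-0.026,0,0,0,0,0.02],
  [0.011,-0.027,0,0,0,0,0.02],
  [0.011,-0.028,0,0,0,0,0.02],
  [0.01,-0.026,0,0,0,0,0.02],
  [0.01,-0.024,0,0,0,0,0.02],
])

```text
time: 26.0
tool_pos: [0.5224, -0.0686, 0.149]
tool_rot: [-0.001, 0.981, 0.195, -0.001]
contact_force: [0.3, -0.4, -2.2]
gripper_width: 0.438
```

Call:
step_arm([
  [0.008,-0.02,0,0,0,0,0.02],
  [0.006,-0.016,0,0,0,0,0.02],
  [0.004,-0.011,0,0,0,0,0.02],
  [0.002,-0.003,0,0,0,0,0.02],
  [0,0,0.006,0,0,0,0.02],
  [0,0,0.016,0,0,0,0.02],
  [0,0,0.016,0,0,0,0.02],
  [0,0,0.006,0,0,0,0.02],
])

```text
time: 26.8
tool_pos: [0.5211, -0.0178, 0.1026]
tool_rot: [-0.001, 0.981, 0.194, -0.003]
contact_force: [-0.5, 0.2, -3.7]
gripper_width: 0.437
```

Run:
```python
from h import *
im,d=grab_frame('wrist');im1,d1=grab_frame('scene')
save('w13',np.hstack([cv2.resize(im,(400,300)),cv2.resize(im1[90:330,200:520],(400,300))]))
p,R,s=pose();print(p,s['time'],s['contact_force'],s['gripper_width'])
for c,D,f in(('wrist',d,wcloud),('scene',d1,lambda m,x:cloud('scene',m,x))):
  for k in cut_out(c,'bowl_in')[:1]:
    P=f(k['mask'],D);B=P[(P[:,2]>.027)&(P[:,2]<.038)];print(c,k['conf'],cv2.minEnclosingCircle((B[:,:2]*1000).astype(np.float32)))
```

```text
[ 0.5216306  -0.01771906  0.10363542] 26.9 [ 0.34334415  0.3811294  -2.56556797] 0.43397144902422397
wrist 0.83 ((523.9412231445312, -17.639205932617188), 59.68113708496094)
scene 0.95 ((522.7545776367188, -19.35641098022461), 60.65678024291992)
```

View pics/w13.png

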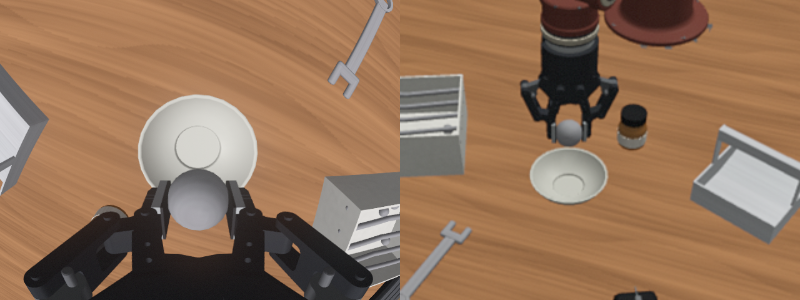

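The ball is centred over the bowl. Lowering and releasing.

Call:
step_arm([
  [0.001,0,0.015,0,0,0,0.02],
  [0,0,0.022,0,0,0,0.02],
  [0,0,0.02,0,0,0,0.02],
  [0,0,0.014,0,0,0,0.02],
  [0,0,0.007,0,0,0,0.02],
  [0,0,0.002,0,0,0,0.02],
  [0,0,0,0,0,0,0.02],
  [0,0,0,0,0,0,0.02],
])

```text
time: 27.8
tool_pos: [0.5251, -0.0173, 0.0274]
tool_rot: [0.0, 0.981, 0.194, 0.001]
contact_force: [0.9, 0.1, -3.0]
gripper_width: 0.439
```

Run:
```python
from h import *
p,R,s=pose();print(p,s['time'],s['contact_force'],s['gripper_width'])
im,d=grab_frame('wrist');im1,d1=grab_frame('scene')
save('w14',np.hstack([cv2.resize(im,(400,300)),cv2.resize(im1[120:280,240:453],(400,300))]))
```

```text
[ 0.5251247  -0.01732116  0.02735249] 27.8 [ 0.93764142  0.07077942 -3.04982363] 0.4388018858661822
```

View pics/w14.png

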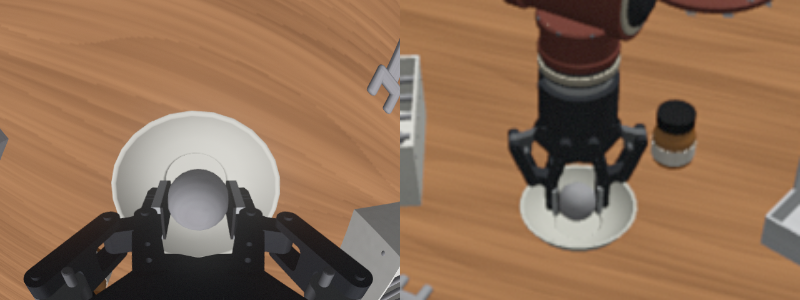

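Call:
step_arm([
  [-0.001,0,0.004,0,0,0,0.02],
  [-0.001,0,0.003,0,0,0,0.02],
  [0,0,0,0,0,0,0.02],
  [0,0,0,0,0,0,0.035],
  [0,0,0,0,0,0,0.04],
  [0,0,0,0,0,0,0.044],
  [0,0,0,0,0,0,0.048],
  [0,0,0,0,0,0,0.05],
])

```text
time: 28.7
tool_pos: [0.5228, -0.018, 0.0197]
tool_rot: [0.0, 0.981, 0.194, 0.0]
contact_force: [0.5, 0.1, -0.4]
gripper_width: 0.583
```

Call:
step_arm([
  [0,0,0,0,0,0,0.05],
  [0,0,0,0,0,0,0.05],
  [0,0,-0.01,0,0,0,0.05],
  [0,0,-0.025,0,0,0,0.05],
  [0,0,-0.04,0,0,0,0.05],
  [0,0,-0.045,0,0,0,0.05],
  [0,0,-0.045,0,0,0,0.05],
  [0,0,-0.03,0,0,0,0.05],
])

```text
time: 29.5
tool_pos: [0.5235, -0.0181, 0.2193]
tool_rot: [0.001, 0.981, 0.194, 0.003]
contact_force: [1.0, 0.1, 0.2]
gripper_width: 0.587
```

Call:
step_arm([
  [0,0,0,0,0,0,0.05],
  [0,0,0,0,0,0,0.05],
  [0,0,0,0,0,0,0.05],
  [0,0,0,0,0,0,0.05],
  [0,0,0,0,0,0,0.05],
])

```text
time: 30.0
tool_pos: [0.5215, -0.0178, 0.2127]
tool_rot: [-0.001, 0.981, 0.194, -0.001]
contact_force: [0.2, -0.3, -0.7]
gripper_width: 0.586
```

Run:
```python
from h import *
p,R,s=pose();print(p,s['time'],s['contact_force'],s['gripper_width'])
im,d=grab_frame('wrist');im1,d1=grab_frame('scene');im2,d2=grab_frame('side')
save('w15',np.vstack([np.hstack([cv2.resize(im,(400,300)),cv2.resize(im1,(400,300))]),np.hstack([cv2.resize(im2,(400,300)),cv2.resize(im1[120:280,130:343],(400,300))])]))
for k in cut_out('wrist','big_center')[:1]: print(k['conf'],fitball(wcloud(k['mask'],d)))
for q in ['pan_grip','jar_mid','wrench_grip','mouse_mid']:
    for k in cut_out('scene',q)[:1]: print(q,round(k['conf'],2),k['point'],np.median(cloud('scene',k['mask'],d1),0).round(3))
```

```text
[ 0.52154934 -0.01779412  0.21265256] 30.0 [ 0.20540081 -0.26756601 -0.74902188] 0.5856810569318263
0.59 [ 0.52463683 -0.01869353  0.02647561]
pan_grip 0.6 [479.6, 238.9] [0.455 0.25  0.013]
jar_mid 0.7 [384.6, 191.1] [0.402 0.049 0.041]
wrench_grip 0.92 [221.3, 304.4] [ 0.736 -0.156  0.006]
mouse_mid 0.75 [388.6, 353.8] [0.75  0.152 0.026]
```

View pics/w15.png

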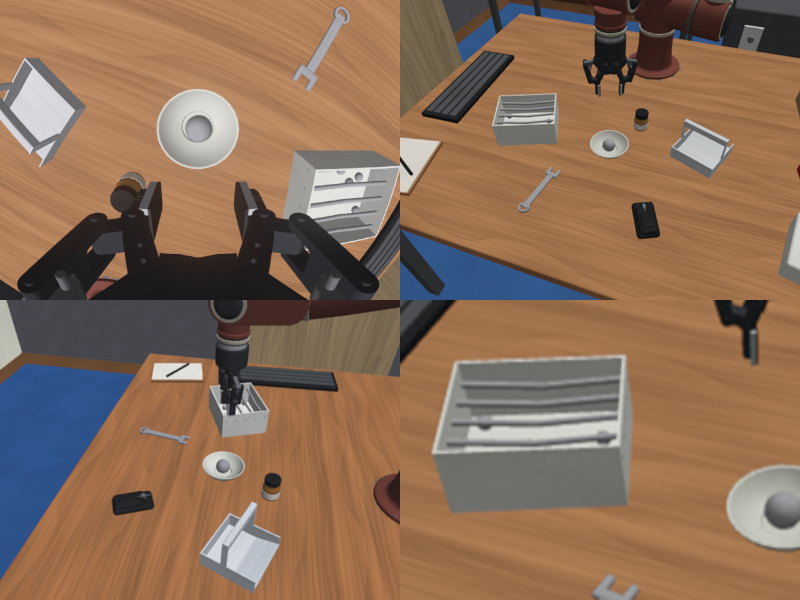

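The big ball is at rest in the bowl, and the pan stands upright and empty on the bench. The jar and the wrench read within 2 mm of where they were, and the robot is clear of everything. Handing in.

```bash
python3 -c "
from h import *
print(job_done())"
```

```text
the job is handed in; nothing more can be done
None
```

The job is done and was handed in at about 30 s of the 72 s allowed; no verdict was reported. I gripped the pan by the bail bar, carried it level, and tipped it slowly over the bars from the far side of the box. I then stood the empty pan upright where it had started, picked the large ball off the bars, and lowered it into the bowl.

- **Balls:** after the pour, the wrist picture showed all five small balls on the box floor. At the end the large ball is at rest in the bowl, its centre within 2 mm of the bowl's and 26 mm above the bench. No ball showed on the bench in any picture.
- **Bystanders:** the jar and wrench read within 2 mm of their first positions. The mouse is less sure. The first scene detection was false, so I compared the last scene reading with the first side one; they differ by 16 mm in x and 13 mm in y. The mouse looks in the same place in the pictures, and the arm never went near it.
- **Forces:** no reading was above about 8 N. The gripper was about 0.2 m above the bench, touching nothing, at hand-in.

The networks found at most one small ball per picture, so I counted the small balls by eye in the wrist pictures.

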